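# Sort the leatherworker's bench after a job

### The job

Sort the mixed handful left on the leather bench: stand the two thread spools upright in the two-bay box, one in each bay; put the brass buckle and the brass ring in the round dish; and lay the steel pricking iron flat in the long undivided tray, lengthwise. Leave the amber jar and the awl where they are, and let go of everything.

Things in the scene. Friction and masses are not known exactly. Their poses are not given: they have to be found in the camera images.
- tall_spool: Tall thread spool standing upright: cylinder 38 mm across, 60 mm high, grey-tan thread between pale wooden ends, about 70 g. Origin: centre of its underside; z up along its axis.
- short_spool: Short thread spool of the same make, standing upright: cylinder 38 mm across, 42 mm high, about 50 g. Origin: centre of its underside; z up along its axis.
- buckle: Brass belt buckle lying flat: rectangular open frame 50 mm (its x) by 40 mm (its y), 12 mm thick, bars 8 mm wide, a thin steel prong across the opening (1 mm proud of the top). About 90 g. Origin: centre of its underside; z up.
- brass_ring: Plain brass ring lying flat: 44 mm outer diameter, 28 mm hole, 12 mm thick, about 70 g. Origin: centre of its underside; z up.
- pricking_iron: Steel pricking iron lying flat: straight bar 12 mm wide (y) and 14 mm high from x = -50 to +30 mm, then a 12 mm long, 26 mm wide head with four short teeth that ends at x = +51 mm. About 110 g, balanced within 5 mm of the origin. Origin: under the middle of its 101 mm length; x along the bar towards the teeth, z up.
- spool_box: Fixed pale wooden box with two bays, 100 mm (its x) by 170 mm (its y) outside, 18 mm high, walls and floor 5 mm thick; one 5 mm divider across the middle at y = 0, so each bay is 90 mm by 77 mm inside with its centre at y = +41 or -41 mm. Origin: centre of its underside (inner floor 5 mm above).
- dish: Fixed round dark wooden dish, 170 mm across the rim, 16 mm high, flat floor 150 mm across and 5 mm thick, wall 5 mm. Origin: centre of its underside.
- iron_tray: Fixed undivided long plywood tray, 100 mm (its x) by 190 mm (its y) outside, 16 mm high, walls and floor 5 mm thick (inside 90 by 180 mm). Its long side is its y. Origin: centre of its underside.
- jar: Bystander, loose: dark amber glass jar with a black cap and a paper band, 48 mm across, 62 mm high. Leave it alone. Origin: centre of its underside.
- awl: Bystander, loose: awl lying flat, wooden handle about 26 mm thick from x = -60 to +22 mm, thin steel spike to x = +70 mm. Leave it alone. Origin: on the table under it; x points along it to the tip.

How it is judged (in metres and radians):
At the end, for the whole second after the job is handed in: One spool upright (0.1 rad) on each bay's floor, 18-66 mm from the divider, within 30 mm of the long midline. Buckle and ring centres within 62 mm of the dish's centre, in it. Iron flat on the tray's floor, within 0.4 rad of its length and 36 mm across, 42 mm along of its centre. All at rest (((y of tall_spool in the frame of spool_box between 0.018 and 0.066 m and y of short_spool in the frame of spool_box between -0.066 and -0.018 m) or (y of tall_spool in the frame of spool_box between -0.066 and -0.018 m and y of short_spool in the frame of spool_box between 0.018 and 0.066 m)) and x of tall_spool in the frame of spool_box between -0.03 and 0.03 m and z of tall_spool in the frame of spool_box between 0.002 and 0.009 m and angle between each of tall_spool, short_spool, pricking_iron's own z axis and vertical below 0.1 rad and x of short_spool in the frame of spool_box between -0.03 and 0.03 m and z of short_spool in the frame of spool_box between 0.002 and 0.009 m and horizontal distance between each of buckle, brass_ring and dish below 0.062 m and z of buckle in the frame of dish between 0.002 and 0.025 m and z of brass_ring in the frame of dish between 0.002 and 0.025 m and x of pricking_iron in the frame of iron_tray between -0.036 and 0.036 m and y of pricking_iron in the frame of iron_tray between -0.042 and 0.042 m and z of pricking_iron in the frame of iron_tray between 0.002 and 0.009 m and angle between the x axis of pricking_iron and the y axis of iron_tray, either way round below 0.4 rad and linear speed of each of tall_spool, short_spool, buckle, brass_ring, pricking_iron below 0.02 m/s and angular speed of each of tall_spool, short_spool, buckle, brass_ring, pricking_iron below 0.2 rad/s); the robot touches nothing.
It fails at once if the jar is moved by more than 20 mm (distance of jar from where it was at the start of the episode above 0.02 m).
It fails at once if the awl is moved by more than 20 mm (distance of awl from where it was at the start of the episode above 0.02 m).
It also fails if it takes over 128 s, if anything falls off the work surface, if the arm or the gripper's body presses on something with over 40 N, if the wrist force passes 120 N, or if a joint passes its speed limit or range.

### The arm

A 6-joint arm with a two-finger parallel gripper is mounted at the origin on the work surface. World frame = base frame: x ahead of the robot, y to its left, z up, the work surface at z = 0. Lengths are in mm, angles in rad, forces in N, time in s.
With the tool pointing down it reaches from about 400 to 925 mm from the base axis. Payload 12.5 kg.
Tool frame: the origin (TCP) lies between the finger pads; the fingertips stand 11 mm ahead of it and the grasp point (between the pads) lies 8 mm behind it; y points along the fingers, x is the direction in which the jaws open and shut, and the axes are right-handed (so a half turn about y gives the same grasp; the last joint's range is limited). The gripper opens to 95 mm and grips with 3 to 60 N. Pads are 20 mm wide; open, the fingers measure 119 mm over their backs; the gripper's body (75 mm by 180 mm) begins 59 mm behind the grasp point.
Start: joints at [-1.332, 0.491, 1.559, -0, 1.092, -0.106], TCP at [211.278, -588.224, 225.661] pointing down, gripper open.
Joint ranges: [-3.1, 3.1], [-0.84, 2.19], [0.05, 2.79], [-1.13, 4.28], [0.06, 2.93], [-2.69, 2.69]. Speed limits (rad/s): [2.22, 2.22, 2.79, 3.14, 3.14, 3.14].

### API

Orientations are given as [roll, pitch, yaw] about the fixed x, y, z axes, in that order (R = Rz(yaw) Ry(pitch) Rx(roll)).
In Python, from cell import env gives the robot as it stands.
- The arm moves only by the tool jog_arm, never from a script. Its argument "series" is a list of rows, each an object of numbers: "dx", "dy", "dz": the shift along the world's x, y, z in m; "rx", "ry", "rz": the turn, a rotation vector about the world's x, y, z in degrees; "gripper": the opening, from 0 (shut) to 1 (fully open). A call has 1 to 12 rows; each row shifts and turns the commanded pose from where the row before left it; what a row does not reach is not made up. A row lasts 1/10 s, in which the tool goes at most 50 mm and 8.59 degrees, less where a joint would pass 70% of its speed; a pose out of reach is approached as far as the arm can. A call is refused whole if a number of a shift passes 0.05 or a number of a turn 8.59, either way. A call with a gripper value outside its range is refused whole. The fingers move at their own pace and stop on an object; the grip force is fixed at half the most. Time passes only in rows, so rows that do not move let the fingers close. It gives the time, the measured TCP pose, the force and the opening at its end, in the units of the state.
- env.state(): the state, without advancing time (a new reading comes with each control period).
- env.read_camera(name): name is "side" or "top" or "wrist"; returns the picture (384x512x3 uint8, red, green, blue); there is no depth.
- env.camera_info(name): a dict with "camera_matrix" (3x3 intrinsics, pixels), "R" (3x3) and "t" (3): a world point X has camera coordinates R X + t; the wrist camera has in their place "mount" (4x4, takes a point from camera to tool coordinates, whose origin is the TCP and whose axes are the tool frame's). Camera axes: x right, y down, z forward; pixel columns grow to the right and rows downward; lengths in mm; the calibration is good to about 2 mm. A picture is of the moment at which its call begins: read the wrist's pose just before it. camera_info takes no time and is no camera call.
- env.job_done(): hands the job in, once; it reports no verdict.
The state is a dict: "t": time; "joints": joint angles; "qvel": joint speeds; "tau": joint torques, N m; "eef_pos": TCP position; "tcp_rot": TCP orientation; "ft_force": force on the tool from outside, world axes, zero at the start; "moment": the same for the moment, N m; "opening": opening from 0.0 (shut) to 1.0 (fully open).
Only numpy, scipy, OpenCV 4.12 (cv2) and the standard library are available. Lean on these libraries where they do the work, as an engineer would, in place of code of your own. Each camera call takes 0.05 s, during which the arm holds its last target.

## Working session

There is one attempt and no reset: what is moved stays moved. The work goes in short steps, Python scripts to look and compute and a tool call to move; the robot and the scene stay as the last step left them, time stands still between calls to the robot, and variables do not carry over. Pictures are saved under pics/ and viewed, and the job is handed in when it is done.

Besides the shell and the picture viewer there is one more tool, called after "Request:" as name(argument=value, ...), one argument or row to a line, values as JSON. jog_arm: Moves the arm, as the interface text tells. Its arguments: {"type":"object","properties":{"series":{"type":"array"}},"required":["series"]}

```bash
mkdir -p pics; ls; python3 - <<'E'
from cell import env
import cv2
s=env.state();print(s)
for n in ['top','side','wrist']:
    im=env.read_camera(n);cv2.imwrite(f'pics/{n}0.png',im[:,:,::-1]);i=env.camera_info(n);print(n,i)
E
```

```text
pics
{'t': 0.0, 'joints': array([-1.33159397e+00,  4.91557887e-01,  1.55946093e+00, -1.93882388e-05,
        1.09169427e+00, -1.05610811e-01]), 'qvel': array([ 0.00170068,  0.00199682, -0.00176693, -0.00066465,  0.00050264,
        0.00046685]), 'tau': array([-3.15790828e-06, -6.12661815e+01, -2.58182484e+01,  6.91680377e-02,
        4.82427387e-02, -1.11504060e-04]), 'eef_pos': array([ 211.21747056, -587.97676304,  225.05882665]), 'tcp_rot': array([-1.57069532e+00,  1.11600496e-03, -1.22597416e+00]), 'ft_force': array([-0.19985943, -0.15184698, -0.87036362]), 'moment': array([ 0.03041649,  0.02899858, -0.02096408]), 'opening': 1.0007555595978717}
top {'camera_matrix': array([[362.72028076,   0.        , 260.75309702],
       [  0.        , 362.72028076, 187.29285331],
       [  0.        ,   0.        ,   1.        ]]), 'R': array([[-0.01348637, -0.99982355,  0.01307625],
       [-0.98491723,  0.01102697, -0.17267444],
       [ 0.17249978, -0.01520778, -0.98489215]]), 't': array([  2.358244  , 530.18656532, 998.84680237])}
side {'camera_matrix': array([[491.07764072,   0.        , 2
[... 157 characters left out ...]
 0.01521908],
       [-0.28388621,  0.54737931, -0.78726394],
       [ 0.34043073, -0.71001622, -0.61642832]]), 't': array([ 464.12270696,  181.08003017, 1139.66350571])}
wrist {'camera_matrix': array([[272.41418841,   0.        , 253.45745359],
       [  0.        , 272.41418841, 191.27875748],
       [  0.        ,   0.        ,   1.        ]]), 'mount': array([[ 9.99999967e-01, -1.54004249e-04,  2.07447177e-04,
         1.02321084e+00],
       [-2.40313906e-04, -2.59592820e-01,  9.65718132e-01,
        -1.59716220e+02],
       [-9.48728974e-05, -9.65718149e-01, -2.59592849e-01,
         7.25242398e+01],
       [ 0.00000000e+00,  0.00000000e+00,  0.00000000e+00,
         1.00000000e+00]])}
```

View pics/top0.png

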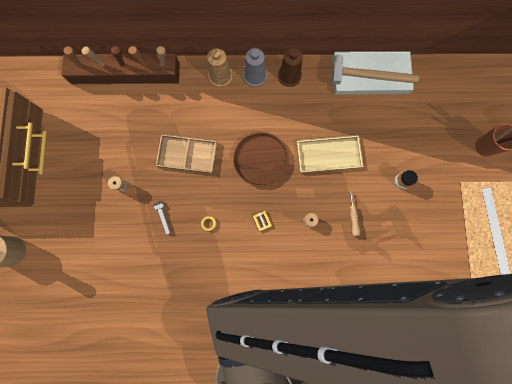

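View pics/side0.png

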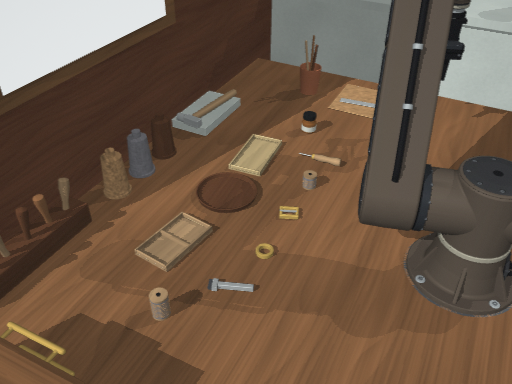

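View pics/wrist0.png

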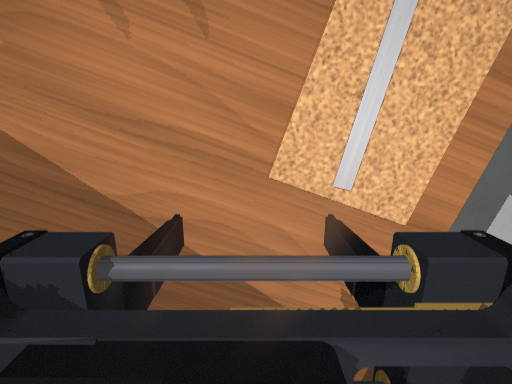

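The top view shows everything: the tall spool near (118,184), short spool (312,220), buckle (262,221), ring (208,224), iron (163,217), box (187,154), dish (261,159), tray (330,154), awl (355,215) and jar (407,180). I'll enlarge it to measure.

```bash
python3 - <<'E'
import cv2
a=cv2.imread('pics/top0.png')
cv2.imwrite('pics/cA.png',cv2.resize(a[125:245,100:280],None,fx=4.4,fy=4.4,interpolation=cv2.INTER_CUBIC))
cv2.imwrite('pics/cB.png',cv2.resize(a[125:245,240:420],None,fx=4.4,fy=4.4,interpolation=cv2.INTER_CUBIC))
b=cv2.imread('pics/side0.png')
cv2.imwrite('pics/cC.png',cv2.resize(b[100:330,130:360],None,fx=2.6,fy=2.6,interpolation=cv2.INTER_CUBIC))
E
```

```text
(no output)
```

View pics/cA.png

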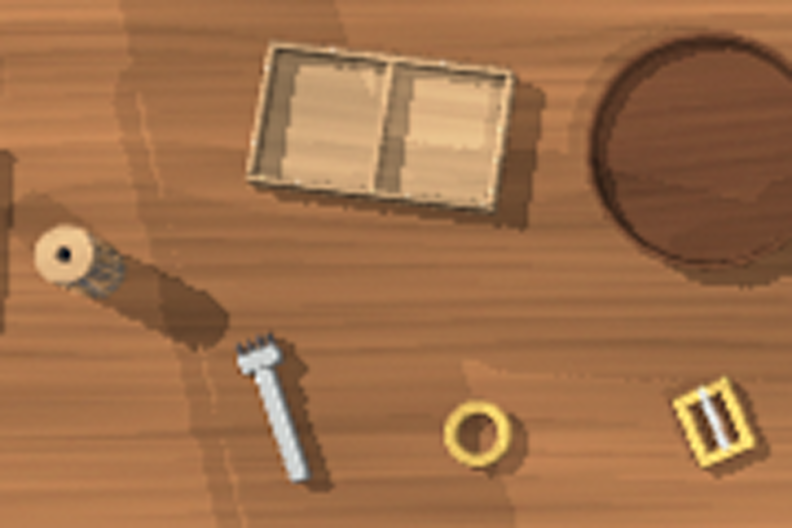

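View pics/cB.png

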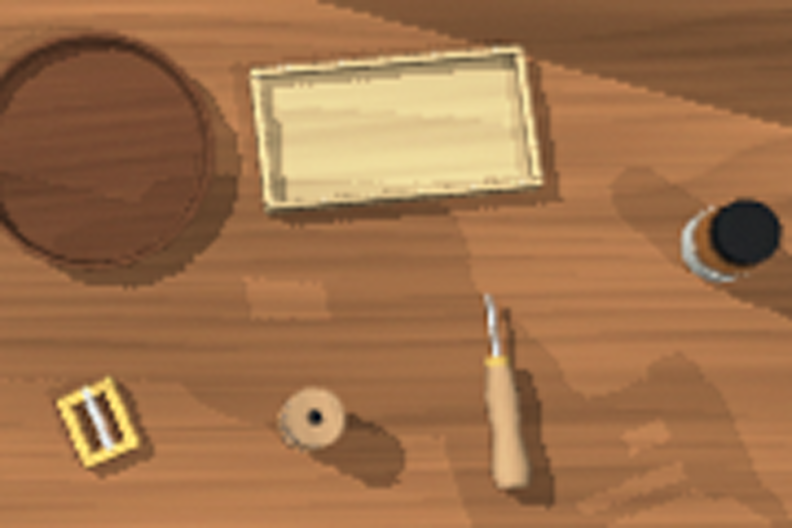

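View pics/cC.png

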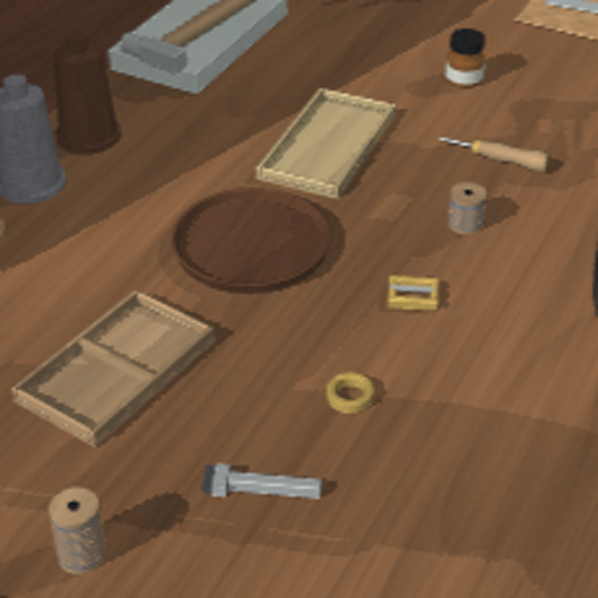

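```bash
cat > h.py <<'E'
import numpy as np
def ray(info,px,z):
    K,R,t=info['camera_matrix'],info['R'],info['t']
    d=R.T@np.linalg.solve(K,[px[0],px[1],1]);c=-R.T@t
    return (c+d*(z-c[2])/d[2])
E
python3 - <<'E'
from cell import env
from h import *
it=env.camera_info('top');is_=env.camera_info('side')
def A(x,y,z,o=100): return ray(it,((x+.5)/4.4-.5+o,(y+.5)/4.4-.5+125),z)[:2].round(1)
def B(x,y,z): return A(x,y,z,240)
def C(x,y,z): return ray(is_,((x+.5)/2.6-.5+130,(y+.5)/2.6-.5+100),z)[:2].round(1)
print('tall',A(65,254,60),C(74,507,60))
print('short',B(315,417,42),C(468,192,42))
print('ring',A(478,434,12),C(351,389,12))
print('buckle',A(714,422,12),C(414,290,12)); bc=[A(*p,12) for p in [(674,402),(728,377),(756,442),(706,468)]];print(bc,np.mean(bc,0))
print('iron tail',A(297,478,14),'headmid',A(260,358,14),C(322,485,14),C(222,477,14))
for n,f,c,z in [('box',A,[(272,43),(514,72),(492,210),(248,182)],18),('tray',B,[(252,70),(522,47),(542,184),(268,211)],16),('dish',A,[(590,150),(700,33),(820,150),(710,266)],16)]:
    P=np.array([f(*p,z) for p in c]);print(n,P.tolist(),P.mean(0))
P=[C(*p,18) for p in [(138,294),(214,327),(95,438),(16,392)]];print(P,np.mean(P,0))
P=[C(*p,16) for p in [(323,91),(395,104),(335,194),(258,175)]];print(P,np.mean(P,0))
print('jar',B(745,233,62),'awl',B(487,297,5),B(512,485,13))
E
```

```text
tall [546.6 410.6] [545.4 413.1]
short [ 436.3 -147. ] [ 436.8 -145. ]
ring [431.3 150. ] [430.6 152.9]
buckle [437.3  -6.7] [435.8  -2.7]
[array([451. ,  19.8]), array([467.3, -16.5]), array([423.7, -34.4]), array([406.9,  -1. ])] [437.225  -8.025]
iron tail [403.7 268.4] headmid [483.5 295.4] [401.4 269.1] [480.9 299.8]
box [[701.0, 293.7], [678.7, 127.4], [581.9, 141.5], [603.1, 306.6]] [641.175 217.3  ]
tray [[678.5, -116.4], [693.3, -304.5], [595.7, -312.3], [578.8, -124.2]] [ 636.575 -214.35 ]
dish [[623.5, 75.4], [706.2, -0.7], [621.9, -81.7], [542.1, -5.4]] [623.425  -3.1  ]
[array([673.5, 135. ]), array([581.8, 142.7]), array([599.7, 314.4]), array([695.4, 300.1])] [637.6  223.05]
[array([ 686.7, -295.6]), array([ 595.6, -309.3]), array([ 577.1, -108.4]), array([ 669.8, -101.1])] [ 632.3 -203.6]
jar [ 550.9 -428.9] awl [ 519.7 -273.2] [ 392.1 -280.5]
```

Top and side views agree to 2–4 mm for the loose items; the tray is worse, at up to about 11 mm in y. I'll start with the short spool, keeping the current yaw.

Request:
jog_arm(
  series=[
    {"dx": 0.01,"dy": 0.02,"dz": -0.006,"gripper": 1},
    {"dx": 0.019,"dy": 0.037,"dz": -0.006},
    {"dx": 0.02,"dy": 0.039,"dz": -0.006},
    {"dx": 0.02,"dy": 0.039,"dz": -0.006},
    {"dx": 0.02,"dy": 0.039,"dz": -0.006},
    {"dx": 0.02,"dy": 0.039,"dz": -0.006},
    {"dx": 0.02,"dy": 0.039,"dz": -0.006},
    {"dx": 0.02,"dy": 0.039,"dz": -0.006},
    {"dx": 0.02,"dy": 0.039,"dz": -0.006},
    {"dx": 0.02,"dy": 0.039,"dz": -0.006},
    {"dx": 0.019,"dy": 0.037,"dz": -0.006},
    {"dx": 0.017,"dy": 0.036,"dz": -0.006},
  ],
)

```text
$.series[0]: bad value
```

Request:
jog_arm(
  series=[
    {"dx": 0},
    {"dx": 0},
  ],
)

```text
$.series[0]: bad value
```

```bash
cat >> h.py <<'E'
from scipy.spatial.transform import Rotation as Ro
def wray(env,s,px,z):
    i=env.camera_info('wrist');K,M=i['camera_matrix'],i['mount']
    R=Ro.from_euler('xyz',s['tcp_rot']).as_matrix()
    d=R@M[:3,:3]@np.linalg.solve(K,[px[0],px[1],1]);c=s['eef_pos']+R@M[:3,3]
    return c+d*(z-c[2])/d[2]
E
python3 - <<'E'
from cell import env
import cv2
from h import *
s=env.state();print(s['t'],s['eef_pos'],s['tcp_rot'])
im=env.read_camera('wrist')[:,:,::-1];cv2.imwrite('pics/w1.png',im)
im=env.read_camera('top')[:,:,::-1];cv2.imwrite('pics/t1.png',im)
E
```

```text
0.15 [ 211.21921926 -588.02974803  225.18376361] [-1.57071668e+00  8.78127043e-04 -1.22601221e+00]
```

View pics/w1.png

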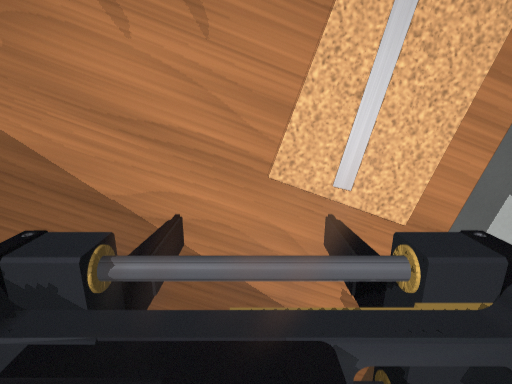

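The calls were refused and nothing moved; the picture is unchanged. A row probably needs all its keys, so I'll send full rows.

Request:
jog_arm(
  series=[
    {"dx": 0.01,"dy": 0.02,"dz": -0.006,"rx": 0,"ry": 0,"rz": 0,"gripper": 1},
    {"dx": 0.019,"dy": 0.037,"dz": -0.006,"rx": 0,"ry": 0,"rz": 0,"gripper": 1},
    {"dx": 0.02,"dy": 0.039,"dz": -0.006,"rx": 0,"ry": 0,"rz": 0,"gripper": 1},
    {"dx": 0.02,"dy": 0.039,"dz": -0.006,"rx": 0,"ry": 0,"rz": 0,"gripper": 1},
    {"dx": 0.02,"dy": 0.039,"dz": -0.006,"rx": 0,"ry": 0,"rz": 0,"gripper": 1},
    {"dx": 0.02,"dy": 0.039,"dz": -0.006,"rx": 0,"ry": 0,"rz": 0,"gripper": 1},
    {"dx": 0.02,"dy": 0.039,"dz": -0.006,"rx": 0,"ry": 0,"rz": 0,"gripper": 1},
    {"dx": 0.02,"dy": 0.039,"dz": -0.006,"rx": 0,"ry": 0,"rz": 0,"gripper": 1},
    {"dx": 0.02,"dy": 0.039,"dz": -0.006,"rx": 0,"ry": 0,"rz": 0,"gripper": 1},
    {"dx": 0.02,"dy": 0.039,"dz": -0.006,"rx": 0,"ry": 0,"rz": 0,"gripper": 1},
    {"dx": 0.019,"dy": 0.037,"dz": -0.006,"rx": 0,"ry": 0,"rz": 0,"gripper": 1},
    {"dx": 0.017,"dy": 0.036,"dz": -0.006,"rx": 0,"ry": 0,"rz": 0,"gripper": 1},
  ],
)

```text
t: 1.45
eef_pos: [437.0, -144.6, 153.6]
tcp_rot: [-1.57, -0.0, -1.226]
ft_force: [0.3, -0.6, 0.2]
opening: 1.001
```

Request:
jog_arm(
  series=[
    {"dx": 0,"dy": 0,"dz": 0,"rx": 0,"ry": 0,"rz": 0,"gripper": 1},
    {"dx": 0,"dy": 0,"dz": 0,"rx": 0,"ry": 0,"rz": 0,"gripper": 1},
  ],
)

```text
t: 1.65
eef_pos: [436.5, -145.6, 153.6]
tcp_rot: [-1.571, -0.0, -1.224]
ft_force: [1.2, -0.7, -0.2]
opening: 0.998
```

```bash
python3 - <<'E'
from cell import env
import cv2
from h import *
s=env.state();print(s['t'],s['eef_pos'],s['tcp_rot'])
im=env.read_camera('wrist')[:,:,::-1];cv2.imwrite('pics/w2.png',im)
E
```

```text
1.65 [ 436.4840268  -145.62857433  153.60560409] [-1.57100041e+00 -5.05129329e-05 -1.22366197e+00]
```

View pics/w2.png

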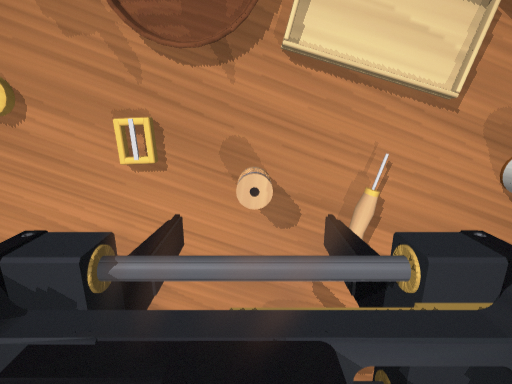

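The wrist view shows the spool's hole at (254.5,191), centred between the fingers, and the buckle at (135,141).

```bash
python3 - <<'E'
from cell import env
import cv2
from h import *
s=env.state()
print('spool',wray(env,s,(254.5,191),42))
P=np.array([wray(env,s,p,12)[:2] for p in [(113,119),(151,117),(156,163),(118,165)]]);print(P,P.mean(0))
im=cv2.imread('pics/w2.png');hsv=cv2.cvtColor(im,cv2.COLOR_BGR2HSV)[90:190,90:180]
m=cv2.inRange(hsv,(20,120,120),(35,255,255));c,_=cv2.findContours(m,0,1);c=max(c,key=cv2.contourArea)
pts=np.array([wray(env,s,(p[0][0]+90,p[0][1]+90),12)[:2] for p in c],np.float32)
print(cv2.minAreaRect(pts))
E
```

```text
spool [ 436.87902529 -148.53877265   42.        ]
[[453.11631273  18.05496019]
 [468.8830455  -19.66230041]
 [422.59239255 -37.11080125]
 [406.04224949   2.24301113]] [437.65850007  -9.11878259]
((438.14324951171875, -8.720321655273438), (48.9464111328125, 39.380985260009766), 22.253374099731445)
```

Request:
jog_arm(
  series=[
    {"dx": 0,"dy": -0.002,"dz": -0.02,"rx": 0,"ry": 0,"rz": 0,"gripper": 1},
    {"dx": 0,"dy": 0,"dz": -0.03,"rx": 0,"ry": 0,"rz": 0,"gripper": 1},
    {"dx": 0,"dy": 0,"dz": -0.03,"rx": 0,"ry": 0,"rz": 0,"gripper": 0.8},
    {"dx": 0,"dy": 0,"dz": -0.03,"rx": 0,"ry": 0,"rz": 0,"gripper": 0.6},
    {"dx": 0,"dy": 0,"dz": -0.017,"rx": 0,"ry": 0,"rz": 0,"gripper": 0.55},
    {"dx": 0,"dy": 0,"dz": 0,"rx": 0,"ry": 0,"rz": 0,"gripper": 0.55},
    {"dx": 0,"dy": 0,"dz": 0,"rx": 0,"ry": 0,"rz": 0,"gripper": 0},
    {"dx": 0,"dy": 0,"dz": 0,"rx": 0,"ry": 0,"rz": 0,"gripper": 0},
    {"dx": 0,"dy": 0,"dz": 0,"rx": 0,"ry": 0,"rz": 0,"gripper": 0},
    {"dx": 0,"dy": 0,"dz": 0,"rx": 0,"ry": 0,"rz": 0,"gripper": 0},
    {"dx": 0,"dy": 0,"dz": 0,"rx": 0,"ry": 0,"rz": 0,"gripper": 0},
    {"dx": 0,"dy": 0,"dz": 0,"rx": 0,"ry": 0,"rz": 0,"gripper": 0},
  ],
)

```text
t: 2.9
eef_pos: [436.6, -148.4, 27.4]
tcp_rot: [-1.57, -0.001, -1.226]
ft_force: [-1.4, -2.0, 9.1]
opening: 0.397
```

Request:
jog_arm(
  series=[
    {"dx": 0,"dy": 0,"dz": 0.015,"rx": 0,"ry": 0,"rz": 0,"gripper": 0},
    {"dx": 0,"dy": 0,"dz": 0.035,"rx": 0,"ry": 0,"rz": 0,"gripper": 0},
    {"dx": 0.01,"dy": 0.015,"dz": 0.04,"rx": 0,"ry": 0,"rz": 0,"gripper": 0},
    {"dx": 0.022,"dy": 0.036,"dz": 0.03,"rx": 0,"ry": 0,"rz": 7.85,"gripper": 0},
    {"dx": 0.022,"dy": 0.036,"dz": 0,"rx": 0,"ry": 0,"rz": 7.85,"gripper": 0},
    {"dx": 0.022,"dy": 0.036,"dz": 0,"rx": 0,"ry": 0,"rz": 7.85,"gripper": 0},
    {"dx": 0.022,"dy": 0.036,"dz": 0,"rx": 0,"ry": 0,"rz": 7.85,"gripper": 0},
    {"dx": 0.022,"dy": 0.036,"dz": 0,"rx": 0,"ry": 0,"rz": 7.85,"gripper": 0},
    {"dx": 0.022,"dy": 0.036,"dz": 0,"rx": 0,"ry": 0,"rz": 7.85,"gripper": 0},
    {"dx": 0.022,"dy": 0.036,"dz": 0,"rx": 0,"ry": 0,"rz": 7.85,"gripper": 0},
    {"dx": 0.022,"dy": 0.036,"dz": 0,"rx": 0,"ry": 0,"rz": 7.85,"gripper": 0},
    {"dx": 0.012,"dy": 0.023,"dz": 0,"rx": 0,"ry": 0,"rz": 0,"gripper": 0},
  ],
)

```text
t: 4.1
eef_pos: [634.4, 179.2, 145.8]
tcp_rot: [-1.57, -0.001, -0.124]
ft_force: [-0.3, -0.8, -1.2]
opening: 0.391
```

Request:
jog_arm(
  series=[
    {"dx": 0,"dy": 0,"dz": 0,"rx": 0,"ry": 0,"rz": 0,"gripper": 0},
    {"dx": 0,"dy": 0,"dz": 0,"rx": 0,"ry": 0,"rz": 0,"gripper": 0},
  ],
)

```text
t: 4.3
eef_pos: [633.0, 176.6, 145.4]
tcp_rot: [-1.571, 0.001, -0.129]
ft_force: [-0.0, 1.0, -0.5]
opening: 0.394
```

```bash
python3 - <<'E'
from cell import env
import cv2
from h import *
s=env.state();print(s['t'],s['eef_pos'],s['tcp_rot'])
im=env.read_camera('wrist')[:,:,::-1];cv2.imwrite('pics/w3.png',im)
E
```

```text
4.3 [632.98430077 176.64827187 145.41153445] [-1.57119609e+00  6.08794409e-04 -1.29158722e-01]
```

View pics/w3.png

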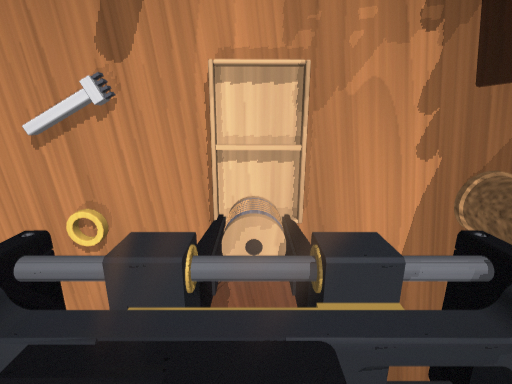

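The spool is held upright at (254,232). The box's far corners are at (210,61) and (309,61), and its divider is at row 148.

```bash
python3 - <<'E'
from cell import env
from h import *
s=env.state()
P=[wray(env,s,p,18)[:2].round(1) for p in [(210,61),(309,61),(303,221),(213,221),(214,148),(305,148)]];print(P, np.mean(P[:2],0),np.mean(P[4:],0))
print('ring',wray(env,s,(87,228),12)); print('iron',wray(env,s,(27,131),14),wray(env,s,(91,93),14))
E
```

```text
[array([607.5, 305.4]), array([702.5, 293. ]), array([683., 129.]), array([582.6, 142.1]), array([597.4, 222.4]), array([691.9, 210.1])] [655.  299.2] [644.65 216.25]
ring [435.32151022 150.27411853  12.        ]
iron [405.84525977 264.88161335  14.        ] [482.84122908 292.61907163  14.        ]
```

Request:
jog_arm(
  series=[
    {"dx": 0.004,"dy": 0.001,"dz": -0.02,"rx": 0,"ry": 0,"rz": 0,"gripper": 0},
    {"dx": 0,"dy": 0,"dz": -0.035,"rx": 0,"ry": 0,"rz": 0,"gripper": 0},
    {"dx": 0,"dy": 0,"dz": -0.03,"rx": 0,"ry": 0,"rz": 0,"gripper": 0},
    {"dx": 0,"dy": 0,"dz": -0.015,"rx": 0,"ry": 0,"rz": 0,"gripper": 0},
    {"dx": 0,"dy": 0,"dz": -0.008,"rx": 0,"ry": 0,"rz": 0,"gripper": 0},
    {"dx": 0,"dy": 0,"dz": -0.003,"rx": 0,"ry": 0,"rz": 0,"gripper": 0},
    {"dx": 0,"dy": 0,"dz": 0,"rx": 0,"ry": 0,"rz": 0,"gripper": 0},
    {"dx": 0,"dy": 0,"dz": 0,"rx": 0,"ry": 0,"rz": 0,"gripper": 0},
  ],
)

```text
t: 5.15
eef_pos: [638.1, 177.6, 35.9]
tcp_rot: [-1.57, -0.002, -0.13]
ft_force: [-0.0, 0.7, -0.4]
opening: 0.394
```

Request:
jog_arm(
  series=[
    {"dx": 0,"dy": 0,"dz": -0.002,"rx": 0,"ry": 0,"rz": 0,"gripper": 0},
    {"dx": 0,"dy": 0,"dz": -0.001,"rx": 0,"ry": 0,"rz": 0,"gripper": 0},
    {"dx": 0,"dy": 0,"dz": 0,"rx": 0,"ry": 0,"rz": 0,"gripper": 0},
  ],
)

```text
t: 5.45
eef_pos: [637.8, 177.6, 32.5]
tcp_rot: [-1.571, -0.001, -0.13]
ft_force: [-1.7, -0.9, 5.4]
opening: 0.395
```

Contact is light at 5 N. I'll release and lift.

Request:
jog_arm(
  series=[
    {"dx": 0,"dy": 0,"dz": 0,"rx": 0,"ry": 0,"rz": 0,"gripper": 0.45},
    {"dx": 0,"dy": 0,"dz": 0,"rx": 0,"ry": 0,"rz": 0,"gripper": 0.55},
    {"dx": 0,"dy": 0,"dz": 0,"rx": 0,"ry": 0,"rz": 0,"gripper": 0.6},
    {"dx": 0,"dy": 0,"dz": 0,"rx": 0,"ry": 0,"rz": 0,"gripper": 0.6},
    {"dx": 0,"dy": 0,"dz": 0.015,"rx": 0,"ry": 0,"rz": 0,"gripper": 0.6},
    {"dx": 0,"dy": 0,"dz": 0.03,"rx": 0,"ry": 0,"rz": 0,"gripper": 0.6},
    {"dx": 0,"dy": 0,"dz": 0.04,"rx": 0,"ry": 0,"rz": 0,"gripper": 1},
    {"dx": 0,"dy": 0,"dz": 0.04,"rx": 0,"ry": 0,"rz": 0,"gripper": 1},
  ],
)

```text
t: 6.25
eef_pos: [637.3, 177.5, 158.9]
tcp_rot: [-1.571, -0.0, -0.13]
ft_force: [1.3, 1.0, 0.5]
opening: 0.715
```

Request:
jog_arm(
  series=[
    {"dx": -0.007,"dy": 0.018,"dz": 0,"rx": 0,"ry": 0,"rz": 0,"gripper": 1},
    {"dx": -0.014,"dy": 0.036,"dz": 0,"rx": 0,"ry": 0,"rz": 0,"gripper": 1},
    {"dx": -0.014,"dy": 0.036,"dz": 0,"rx": 0,"ry": 0,"rz": 0,"gripper": 1},
    {"dx": -0.014,"dy": 0.036,"dz": 0,"rx": 0,"ry": 0,"rz": 0,"gripper": 1},
    {"dx": -0.014,"dy": 0.036,"dz": 0,"rx": 0,"ry": 0,"rz": 0,"gripper": 1},
    {"dx": -0.014,"dy": 0.036,"dz": 0,"rx": 0,"ry": 0,"rz": 0,"gripper": 1},
    {"dx": -0.014,"dy": 0.036,"dz": 0,"rx": 0,"ry": 0,"rz": 0,"gripper": 1},
    {"dx": 0,"dy": 0,"dz": 0,"rx": 0,"ry": 0,"rz": 0,"gripper": 1},
    {"dx": 0,"dy": 0,"dz": 0,"rx": 0,"ry": 0,"rz": 0,"gripper": 1},
    {"dx": 0,"dy": 0,"dz": 0,"rx": 0,"ry": 0,"rz": 0,"gripper": 1},
  ],
)

```text
t: 7.25
eef_pos: [546.7, 410.9, 156.8]
tcp_rot: [-1.571, -0.0, -0.13]
ft_force: [0.1, 0.1, -0.5]
opening: 0.999
```

```bash
python3 - <<'E'
from cell import env
import cv2
from h import *
s=env.state();print(s['t'],s['eef_pos'],s['tcp_rot'])
im=env.read_camera('wrist')[:,:,::-1];cv2.imwrite('pics/w4.png',im)
im=env.read_camera('side')[:,:,::-1];cv2.imwrite('pics/s4.png',im)
E
```

```text
7.25 [546.67672727 410.91048922 156.8164013 ] [-1.57097213e+00 -8.08135428e-05 -1.30321700e-01]
```

View pics/w4.png

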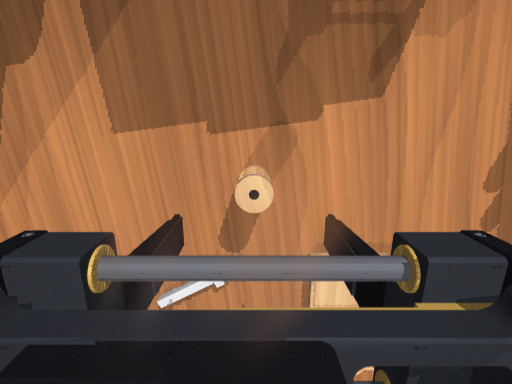

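View pics/s4.png

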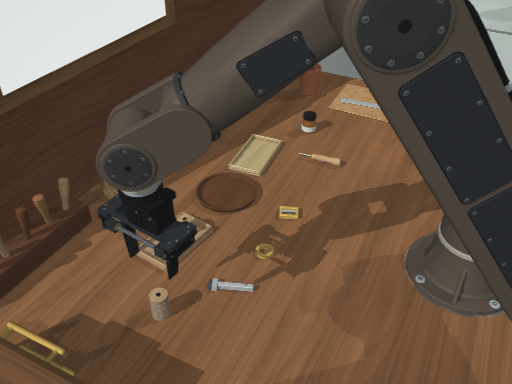

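The tall spool's hole is at (254,195), between the fingers.

```bash
python3 - <<'E'
from cell import env
from h import *
s=env.state();print(wray(env,s,(254,195),60))
E
```

```text
[547.6068236  409.45812707  60.        ]
```

Request:
jog_arm(
  series=[
    {"dx": 0,"dy": 0,"dz": -0.02,"rx": 0,"ry": 0,"rz": 0,"gripper": 1},
    {"dx": 0,"dy": 0,"dz": -0.035,"rx": 0,"ry": 0,"rz": 0,"gripper": 0.9},
    {"dx": 0,"dy": 0,"dz": -0.035,"rx": 0,"ry": 0,"rz": 0,"gripper": 0.7},
    {"dx": 0,"dy": 0,"dz": -0.03,"rx": 0,"ry": 0,"rz": 0,"gripper": 0.6},
    {"dx": 0,"dy": 0,"dz": 0,"rx": 0,"ry": 0,"rz": 0,"gripper": 0.55},
    {"dx": 0,"dy": 0,"dz": 0,"rx": 0,"ry": 0,"rz": 0,"gripper": 0.4},
    {"dx": 0,"dy": 0,"dz": 0,"rx": 0,"ry": 0,"rz": 0,"gripper": 0},
    {"dx": 0,"dy": 0,"dz": 0,"rx": 0,"ry": 0,"rz": 0,"gripper": 0},
    {"dx": 0,"dy": 0,"dz": 0,"rx": 0,"ry": 0,"rz": 0,"gripper": 0},
    {"dx": 0,"dy": 0,"dz": 0,"rx": 0,"ry": 0,"rz": 0,"gripper": 0},
  ],
)

```text
t: 8.35
eef_pos: [547.0, 411.8, 38.1]
tcp_rot: [-1.57, -0.002, -0.13]
ft_force: [-0.5, -1.7, 8.1]
opening: 0.397
```

Request:
jog_arm(
  series=[
    {"dx": 0,"dy": 0,"dz": 0.015,"rx": 0,"ry": 0,"rz": 0,"gripper": 0},
    {"dx": 0,"dy": 0,"dz": 0.03,"rx": 0,"ry": 0,"rz": 0,"gripper": 0},
    {"dx": 0,"dy": 0,"dz": 0.035,"rx": 0,"ry": 0,"rz": 0,"gripper": 0},
    {"dx": 0.01,"dy": -0.015,"dz": 0,"rx": 0,"ry": 0,"rz": 0,"gripper": 0},
    {"dx": 0.02,"dy": -0.031,"dz": 0,"rx": 0,"ry": 0,"rz": 0,"gripper": 0},
    {"dx": 0.02,"dy": -0.031,"dz": 0,"rx": 0,"ry": 0,"rz": 0,"gripper": 0},
    {"dx": 0.02,"dy": -0.031,"dz": 0,"rx": 0,"ry": 0,"rz": 0,"gripper": 0},
    {"dx": 0.02,"dy": -0.031,"dz": 0,"rx": 0,"ry": 0,"rz": 0,"gripper": 0},
    {"dx": 0.01,"dy": -0.014,"dz": 0,"rx": 0,"ry": 0,"rz": 0,"gripper": 0},
    {"dx": 0,"dy": 0,"dz": 0,"rx": 0,"ry": 0,"rz": 0,"gripper": 0},
    {"dx": 0,"dy": 0,"dz": 0,"rx": 0,"ry": 0,"rz": 0,"gripper": 0},
  ],
)

```text
t: 9.45
eef_pos: [646.2, 258.8, 116.6]
tcp_rot: [-1.571, 0.0, -0.13]
ft_force: [0.4, 0.6, -1.1]
opening: 0.394
```

```bash
python3 - <<'E'
from cell import env
import cv2
s=env.state();print(s['t'],s['eef_pos'],s['tcp_rot'])
im=env.read_camera('wrist')[:,:,::-1];cv2.imwrite('pics/w5.png',im)
im=env.read_camera('side')[150:330,80:300,::-1];cv2.imwrite('pics/s5.png',cv2.resize(im,None,fx=3,fy=3))
E
```

```text
9.45 [646.16588446 258.81394583 116.64707589] [-1.57073050e+00  3.94954269e-04 -1.30307864e-01]
```

View pics/w5.png

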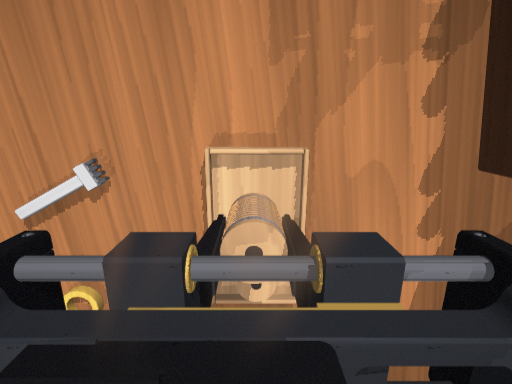

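View pics/s5.png

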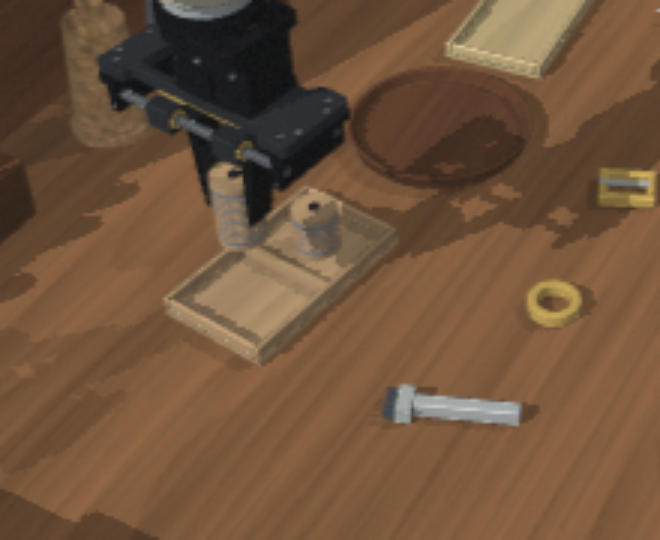

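The short spool stands upright in its bay. The box's far wall is centred at column 257, with the held spool at 254.

Request:
jog_arm(
  series=[
    {"dx": 0,"dy": 0,"dz": -0.015,"rx": 0,"ry": 0,"rz": 0,"gripper": 0},
    {"dx": 0,"dy": 0,"dz": -0.025,"rx": 0,"ry": 0,"rz": 0,"gripper": 0},
    {"dx": 0,"dy": 0,"dz": -0.02,"rx": 0,"ry": 0,"rz": 0,"gripper": 0},
    {"dx": 0,"dy": 0,"dz": -0.007,"rx": 0,"ry": 0,"rz": 0,"gripper": 0},
    {"dx": 0,"dy": 0,"dz": -0.003,"rx": 0,"ry": 0,"rz": 0,"gripper": 0},
    {"dx": 0,"dy": 0,"dz": 0,"rx": 0,"ry": 0,"rz": 0,"gripper": 0},
    {"dx": 0,"dy": 0,"dz": 0,"rx": 0,"ry": 0,"rz": 0,"gripper": 0},
  ],
)

```text
t: 10.25
eef_pos: [646.9, 258.9, 47.5]
tcp_rot: [-1.57, -0.001, -0.13]
ft_force: [-0.8, -0.8, -1.1]
opening: 0.395
```

Request:
jog_arm(
  series=[
    {"dx": 0,"dy": 0,"dz": -0.002,"rx": 0,"ry": 0,"rz": 0,"gripper": 0},
    {"dx": 0,"dy": 0,"dz": -0.0015,"rx": 0,"ry": 0,"rz": 0,"gripper": 0},
    {"dx": 0,"dy": 0,"dz": 0,"rx": 0,"ry": 0,"rz": 0,"gripper": 0},
    {"dx": 0,"dy": 0,"dz": 0,"rx": 0,"ry": 0,"rz": 0,"gripper": 0},
  ],
)

```text
t: 10.65
eef_pos: [646.6, 258.5, 43.3]
tcp_rot: [-1.571, -0.0, -0.13]
ft_force: [-1.1, 1.1, -0.8]
opening: 0.396
```

Request:
jog_arm(
  series=[
    {"dx": 0,"dy": 0,"dz": -0.001,"rx": 0,"ry": 0,"rz": 0,"gripper": 0},
    {"dx": 0,"dy": 0,"dz": 0,"rx": 0,"ry": 0,"rz": 0,"gripper": 0},
  ],
)

```text
t: 10.85
eef_pos: [646.6, 258.5, 43.1]
tcp_rot: [-1.571, -0.001, -0.13]
ft_force: [-2.4, -0.9, 6.8]
opening: 0.396
```

Request:
jog_arm(
  series=[
    {"dx": 0,"dy": 0,"dz": 0,"rx": 0,"ry": 0,"rz": 0,"gripper": 0.45},
    {"dx": 0,"dy": 0,"dz": 0,"rx": 0,"ry": 0,"rz": 0,"gripper": 0.55},
    {"dx": 0,"dy": 0,"dz": 0,"rx": 0,"ry": 0,"rz": 0,"gripper": 0.6},
    {"dx": 0,"dy": 0,"dz": 0,"rx": 0,"ry": 0,"rz": 0,"gripper": 0.6},
    {"dx": 0,"dy": 0,"dz": 0.015,"rx": 0,"ry": 0,"rz": 0,"gripper": 0.6},
    {"dx": 0,"dy": 0,"dz": 0.03,"rx": 0,"ry": 0,"rz": 0,"gripper": 0.6},
    {"dx": 0,"dy": 0,"dz": 0.04,"rx": 0,"ry": 0,"rz": 0,"gripper": 0.7},
    {"dx": 0,"dy": 0,"dz": 0.03,"rx": 0,"ry": 0,"rz": 0,"gripper": 0.7},
  ],
)

```text
t: 11.65
eef_pos: [646.9, 258.7, 160.5]
tcp_rot: [-1.57, -0.002, -0.13]
ft_force: [-0.5, 1.1, -0.5]
opening: 0.688
```

Request:
jog_arm(
  series=[
    {"dx": -0.024,"dy": 0.003,"dz": 0,"rx": 0,"ry": 0,"rz": -7.9,"gripper": 0.7},
    {"dx": -0.024,"dy": 0.003,"dz": 0,"rx": 0,"ry": 0,"rz": -7.9,"gripper": 0.7},
    {"dx": -0.025,"dy": 0.003,"dz": 0,"rx": 0,"ry": 0,"rz": -7.9,"gripper": 0.7},
    {"dx": -0.025,"dy": 0.003,"dz": 0,"rx": 0,"ry": 0,"rz": -7.9,"gripper": 0.7},
    {"dx": -0.025,"dy": 0.003,"dz": 0,"rx": 0,"ry": 0,"rz": -7.9,"gripper": 0.7},
    {"dx": -0.024,"dy": 0.003,"dz": 0,"rx": 0,"ry": 0,"rz": -7.9,"gripper": 0.7},
    {"dx": -0.024,"dy": 0.004,"dz": 0,"rx": 0,"ry": 0,"rz": -7.9,"gripper": 0.7},
    {"dx": -0.024,"dy": 0.003,"dz": 0,"rx": 0,"ry": 0,"rz": -7.9,"gripper": 0.7},
    {"dx": 0,"dy": 0,"dz": 0,"rx": 0,"ry": 0,"rz": 0,"gripper": 0.7},
    {"dx": 0,"dy": 0,"dz": 0,"rx": 0,"ry": 0,"rz": 0,"gripper": 0.7},
    {"dx": 0,"dy": 0,"dz": 0,"rx": 0,"ry": 0,"rz": 0,"gripper": 0.7},
  ],
)

```text
t: 12.75
eef_pos: [452.5, 283.6, 157.7]
tcp_rot: [-1.57, -0.0, -1.231]
ft_force: [-0.6, 0.2, 0.0]
opening: 0.698
```

```bash
python3 - <<'E'
from cell import env
import cv2
s=env.state();print(s['t'],s['eef_pos'],s['tcp_rot'])
im=env.read_camera('wrist')[:,:,::-1];cv2.imwrite('pics/w6.png',im)
im=env.read_camera('side')[150:330,80:300,::-1];cv2.imwrite('pics/s6.png',cv2.resize(im,None,fx=3,fy=3))
E
```

```text
12.75 [452.47701057 283.60904945 157.66600584] [-1.56954359e+00 -2.15957245e-05 -1.23111575e+00]
```

View pics/w6.png

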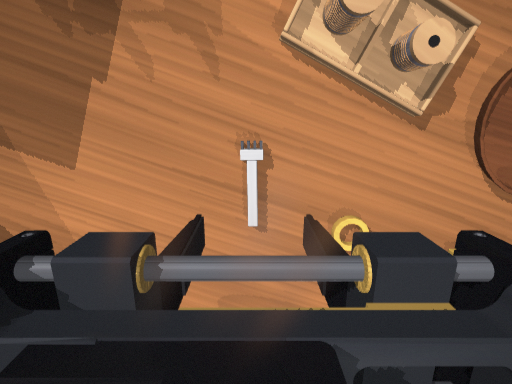

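View pics/s6.png

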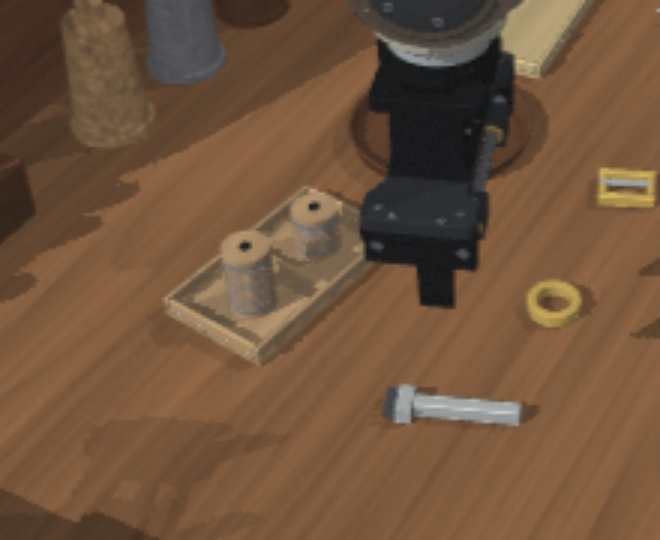

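Both spools stand in their bays. The iron runs from (253,227) to the head at (251.5,149), nearly parallel to the tool.

```bash
python3 - <<'E'
from cell import env
from h import *
s=env.state()
a=wray(env,s,(253,226),14);b=wray(env,s,(251.5,149.5),14);d=(b-a)[:2];print(a,b,np.hypot(*d),np.arctan2(d[1],d[0]));u=d/np.hypot(*d);print(a[:2]+50*u)
print(wray(env,s,(350,233),12))
E
```

```text
[403.74371336 265.72499398  14.        ] [488.76649513 297.37063162  14.        ] 90.72111000903834 0.3563152537683651
[450.60313878 283.16615935]
[433.33302061 151.82283038  12.        ]
```

Request:
jog_arm(
  series=[
    {"dx": -0.001,"dy": 0,"dz": -0.02,"rx": 0,"ry": 0,"rz": 0.5,"gripper": 0.7},
    {"dx": 0,"dy": 0,"dz": -0.04,"rx": 0,"ry": 0,"rz": 0,"gripper": 0.6},
    {"dx": 0,"dy": 0,"dz": -0.04,"rx": 0,"ry": 0,"rz": 0,"gripper": 0.5},
    {"dx": 0,"dy": 0,"dz": -0.025,"rx": 0,"ry": 0,"rz": 0,"gripper": 0.4},
    {"dx": 0,"dy": 0,"dz": -0.015,"rx": 0,"ry": 0,"rz": 0,"gripper": 0.35},
    {"dx": 0,"dy": 0,"dz": 0,"rx": 0,"ry": 0,"rz": 0,"gripper": 0.35},
    {"dx": 0,"dy": 0,"dz": 0,"rx": 0,"ry": 0,"rz": 0,"gripper": 0.35},
    {"dx": 0,"dy": 0,"dz": 0,"rx": 0,"ry": 0,"rz": 0,"gripper": 0.35},
  ],
)

```text
t: 13.65
eef_pos: [451.2, 283.7, 18.0]
tcp_rot: [-1.569, 0.0, -1.224]
ft_force: [-0.2, -0.5, -0.0]
opening: 0.352
```

Request:
jog_arm(
  series=[
    {"dx": 0,"dy": 0,"dz": -0.004,"rx": 0,"ry": 0,"rz": 0,"gripper": 0.35},
    {"dx": 0,"dy": 0,"dz": 0,"rx": 0,"ry": 0,"rz": 0,"gripper": 0.2},
    {"dx": 0,"dy": 0,"dz": 0,"rx": 0,"ry": 0,"rz": 0,"gripper": 0},
    {"dx": 0,"dy": 0,"dz": 0,"rx": 0,"ry": 0,"rz": 0,"gripper": 0},
    {"dx": 0,"dy": 0,"dz": 0,"rx": 0,"ry": 0,"rz": 0,"gripper": 0},
    {"dx": 0,"dy": 0,"dz": 0,"rx": 0,"ry": 0,"rz": 0,"gripper": 0},
  ],
)

```text
t: 14.25
eef_pos: [450.6, 283.6, 13.3]
tcp_rot: [-1.571, -0.0, -1.224]
ft_force: [-0.7, -0.4, 2.2]
opening: 0.125
```

Request:
jog_arm(
  series=[
    {"dx": 0,"dy": 0,"dz": 0.02,"rx": 0,"ry": 0,"rz": 0,"gripper": 0},
    {"dx": 0,"dy": 0,"dz": 0.04,"rx": 0,"ry": 0,"rz": 0,"gripper": 0},
    {"dx": 0,"dy": 0,"dz": 0.04,"rx": 0,"ry": 0,"rz": 0,"gripper": 0},
    {"dx": 0.007,"dy": -0.02,"dz": 0.02,"rx": 0,"ry": 0,"rz": 0,"gripper": 0},
    {"dx": 0.014,"dy": -0.038,"dz": 0,"rx": 0,"ry": 0,"rz": 7.5,"gripper": 0},
    {"dx": 0.014,"dy": -0.038,"dz": 0,"rx": 0,"ry": 0,"rz": 7.5,"gripper": 0},
    {"dx": 0.014,"dy": -0.038,"dz": 0,"rx": 0,"ry": 0,"rz": 7.5,"gripper": 0},
    {"dx": 0.014,"dy": -0.038,"dz": 0,"rx": 0,"ry": 0,"rz": 7.5,"gripper": 0},
    {"dx": 0.014,"dy": -0.038,"dz": 0,"rx": 0,"ry": 0,"rz": 7.5,"gripper": 0},
    {"dx": 0.014,"dy": -0.038,"dz": 0,"rx": 0,"ry": 0,"rz": 7.5,"gripper": 0},
    {"dx": 0.014,"dy": -0.038,"dz": 0,"rx": 0,"ry": 0,"rz": 7.5,"gripper": 0},
    {"dx": 0.014,"dy": -0.038,"dz": 0,"rx": 0,"ry": 0,"rz": 7.5,"gripper": 0},
  ],
)

```text
t: 15.45
eef_pos: [569.7, -42.1, 133.0]
tcp_rot: [-1.571, 0.0, -0.172]
ft_force: [-0.7, 0.5, -1.4]
opening: 0.125
```

Request:
jog_arm(
  series=[
    {"dx": 0.014,"dy": -0.038,"dz": 0,"rx": 0,"ry": 0,"rz": 7.5,"gripper": 0},
    {"dx": 0.014,"dy": -0.038,"dz": 0,"rx": 0,"ry": 0,"rz": 7.5,"gripper": 0},
    {"dx": 0.014,"dy": -0.038,"dz": 0,"rx": 0,"ry": 0,"rz": 0,"gripper": 0},
    {"dx": 0.014,"dy": -0.038,"dz": 0,"rx": 0,"ry": 0,"rz": 0,"gripper": 0},
    {"dx": 0.01,"dy": -0.02,"dz": 0,"rx": 0,"ry": 0,"rz": 0,"gripper": 0},
    {"dx": 0,"dy": 0,"dz": 0,"rx": 0,"ry": 0,"rz": 0,"gripper": 0},
    {"dx": 0,"dy": 0,"dz": 0,"rx": 0,"ry": 0,"rz": 0,"gripper": 0},
  ],
)

```text
t: 16.15
eef_pos: [635.0, -212.3, 132.5]
tcp_rot: [-1.57, 0.001, 0.084]
ft_force: [-1.3, 0.4, -2.2]
opening: 0.124
```

```bash
python3 - <<'E'
from cell import env
import cv2
s=env.state();print(s['t'],s['eef_pos'],s['tcp_rot'])
im=env.read_camera('wrist')[:,:,::-1];cv2.imwrite('pics/w7.png',im)
im=env.read_camera('side')[80:300,120:380,::-1];cv2.imwrite('pics/s7.png',cv2.resize(im,None,fx=2.5,fy=2.5))
E
```

```text
16.15 [ 634.95065131 -212.30730773  132.45788378] [-1.56994645e+00  1.16302108e-03  8.40245862e-02]
```

View pics/w7.png

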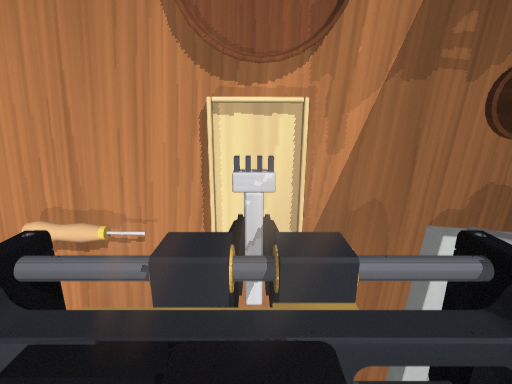

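View pics/s7.png

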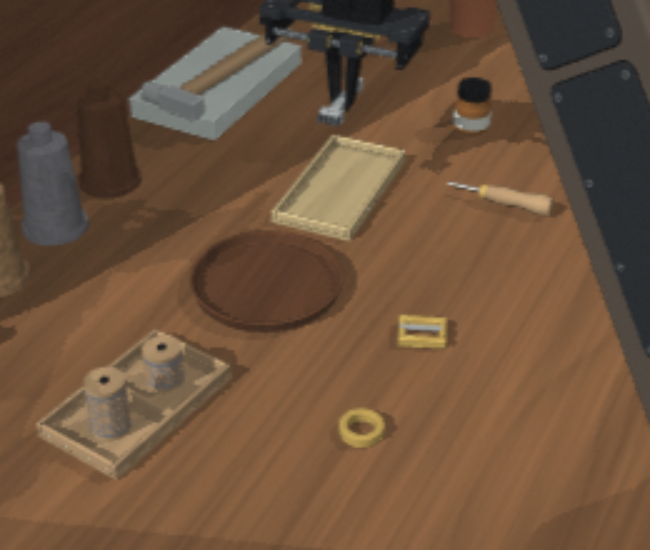

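The iron is held lengthwise over the tray, whose far rim is centred at (258,98). The awl and jar are untouched.

```bash
python3 - <<'E'
from cell import env
from h import *
s=env.state()
l=wray(env,s,(208,98),16)[:2];r=wray(env,s,(308,98),16)[:2];m=(l+r)/2;print(l,r,m)
v=np.array([np.cos(-1.486),np.sin(-1.486)]);print('centre',m+95*v)
c=wray(env,s,(262,58),16)[:2];print('dish near rim',c, 'centre', c-85*v)
E
```

```text
[ 583.52348324 -125.00525716] [ 679.48442852 -116.79798155] [ 631.50395588 -120.90161935]
centre [ 639.54995648 -215.56027915]
dish near rim [632.05613821 -85.46785556] centre [624.85708504  -0.77326521]
```

Request:
jog_arm(
  series=[
    {"dx": 0.003,"dy": -0.002,"dz": -0.02,"rx": 0,"ry": 0,"rz": 0,"gripper": 0},
    {"dx": 0,"dy": 0,"dz": -0.04,"rx": 0,"ry": 0,"rz": 0,"gripper": 0},
    {"dx": 0,"dy": 0,"dz": -0.03,"rx": 0,"ry": 0,"rz": 0,"gripper": 0},
    {"dx": 0,"dy": 0,"dz": -0.015,"rx": 0,"ry": 0,"rz": 0,"gripper": 0},
    {"dx": 0,"dy": 0,"dz": -0.004,"rx": 0,"ry": 0,"rz": 0,"gripper": 0},
    {"dx": 0,"dy": 0,"dz": 0,"rx": 0,"ry": 0,"rz": 0,"gripper": 0},
    {"dx": 0,"dy": 0,"dz": 0,"rx": 0,"ry": 0,"rz": 0,"gripper": 0},
    {"dx": 0,"dy": 0,"dz": 0,"rx": 0,"ry": 0,"rz": 0,"gripper": 0},
  ],
)

```text
t: 17.05
eef_pos: [639.2, -214.6, 25.6]
tcp_rot: [-1.572, -0.002, 0.085]
ft_force: [-0.0, 0.7, -1.4]
opening: 0.119
```

Request:
jog_arm(
  series=[
    {"dx": 0,"dy": 0,"dz": -0.004,"rx": 0,"ry": 0,"rz": 0,"gripper": 0},
    {"dx": 0,"dy": 0,"dz": -0.002,"rx": 0,"ry": 0,"rz": 0,"gripper": 0},
    {"dx": 0,"dy": 0,"dz": 0,"rx": 0,"ry": 0,"rz": 0,"gripper": 0},
    {"dx": 0,"dy": 0,"dz": 0,"rx": 0,"ry": 0,"rz": 0,"gripper": 0},
  ],
)

```text
t: 17.45
eef_pos: [638.6, -214.5, 18.4]
tcp_rot: [-1.571, -0.0, 0.085]
ft_force: [0.0, 0.7, 2.8]
opening: 0.123
```

Request:
jog_arm(
  series=[
    {"dx": 0,"dy": 0,"dz": 0,"rx": 0,"ry": 0,"rz": 0,"gripper": 0.2},
    {"dx": 0,"dy": 0,"dz": 0,"rx": 0,"ry": 0,"rz": 0,"gripper": 0.3},
    {"dx": 0,"dy": 0,"dz": 0,"rx": 0,"ry": 0,"rz": 0,"gripper": 0.35},
    {"dx": 0,"dy": 0,"dz": 0,"rx": 0,"ry": 0,"rz": 0,"gripper": 0.35},
    {"dx": 0,"dy": 0,"dz": 0.01,"rx": 0,"ry": 0,"rz": 0,"gripper": 0.35},
    {"dx": 0,"dy": 0,"dz": 0.03,"rx": 0,"ry": 0,"rz": 0,"gripper": 0.35},
    {"dx": 0,"dy": 0,"dz": 0.04,"rx": 0,"ry": 0,"rz": 0,"gripper": 0.7},
    {"dx": 0,"dy": 0,"dz": 0.04,"rx": 0,"ry": 0,"rz": 0,"gripper": 0.7},
    {"dx": 0,"dy": 0,"dz": 0.01,"rx": 0,"ry": 0,"rz": 0,"gripper": 0.7},
  ],
)

```text
t: 18.35
eef_pos: [640.0, -215.0, 153.6]
tcp_rot: [-1.574, -0.006, 0.085]
ft_force: [-0.2, 0.8, 0.0]
opening: 0.546
```

Request:
jog_arm(
  series=[
    {"dx": -0.02,"dy": 0.021,"dz": 0,"rx": 0,"ry": 0,"rz": -7.3,"gripper": 0.7},
    {"dx": -0.02,"dy": 0.021,"dz": 0,"rx": 0,"ry": 0,"rz": -7.3,"gripper": 0.7},
    {"dx": -0.02,"dy": 0.021,"dz": 0,"rx": 0,"ry": 0,"rz": -7.3,"gripper": 0.7},
    {"dx": -0.02,"dy": 0.021,"dz": 0,"rx": 0,"ry": 0,"rz": -7.3,"gripper": 0.7},
    {"dx": -0.02,"dy": 0.021,"dz": 0,"rx": 0,"ry": 0,"rz": -7.3,"gripper": 0.7},
    {"dx": -0.02,"dy": 0.021,"dz": 0,"rx": 0,"ry": 0,"rz": -7.3,"gripper": 0.7},
    {"dx": -0.02,"dy": 0.02,"dz": 0,"rx": 0,"ry": 0,"rz": -7.3,"gripper": 0.7},
    {"dx": -0.02,"dy": 0.02,"dz": 0,"rx": 0,"ry": 0,"rz": -7.3,"gripper": 0.7},
    {"dx": -0.02,"dy": 0.02,"dz": 0,"rx": 0,"ry": 0,"rz": -7.2,"gripper": 0.7},
    {"dx": -0.02,"dy": 0.02,"dz": 0,"rx": 0,"ry": 0,"rz": -7,"gripper": 0.7},
    {"dx": 0,"dy": 0,"dz": 0,"rx": 0,"ry": 0,"rz": 0,"gripper": 0.7},
    {"dx": 0,"dy": 0,"dz": 0,"rx": 0,"ry": 0,"rz": 0,"gripper": 0.7},
  ],
)

```text
t: 19.55
eef_pos: [438.8, -8.4, 148.5]
tcp_rot: [-1.57, -0.001, -1.18]
ft_force: [0.3, -0.6, 0.2]
opening: 0.7
```

```bash
python3 - <<'E'
from cell import env
import cv2
from h import *
s=env.state();print(s['t'],s['eef_pos'],s['tcp_rot'])
im=env.read_camera('wrist')[:,:,::-1];cv2.imwrite('pics/w8.png',im)
hsv=cv2.cvtColor(np.ascontiguousarray(im),cv2.COLOR_BGR2HSV)
m=cv2.inRange(hsv,(20,120,120),(35,255,255));m[225:]=0;c,_=cv2.findContours(m,0,1)
for c in sorted(c,key=cv2.contourArea)[-3:]:
    if cv2.contourArea(c)<100: continue
    pts=np.array([wray(env,s,p[0],12)[:2] for p in c],np.float32);print(c.mean((0,1)),cv2.minAreaRect(pts))
E
```

```text
19.55 [438.80707004  -8.35742003 148.48221759] [-1.57009127e+00 -6.05737403e-04 -1.17965818e+00]
[114.23770492 135.36885246] ((432.5816650390625, 149.00241088867188), (40.84904098510742, 44.1765022277832), 22.40549087524414)
[251.02702703 184.19594595] ((438.4720764160156, -6.808528900146484), (49.4843635559082, 38.45967483520508), 22.397388458251953)
```

View pics/w8.png

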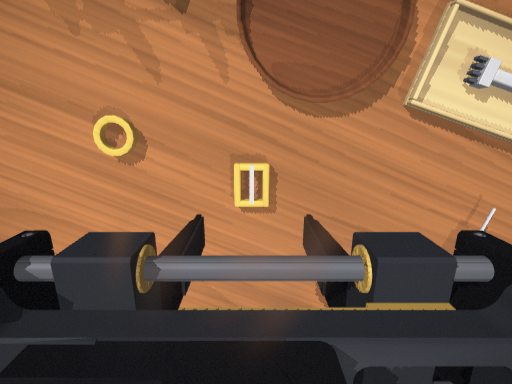

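The buckle is centred between the fingers at (251,184) and aligned with the tool.

Request:
jog_arm(
  series=[
    {"dx": 0,"dy": 0.001,"dz": -0.02,"rx": 0,"ry": 0,"rz": 0,"gripper": 0.65},
    {"dx": 0,"dy": 0,"dz": -0.04,"rx": 0,"ry": 0,"rz": 0,"gripper": 0.65},
    {"dx": 0,"dy": 0,"dz": -0.04,"rx": 0,"ry": 0,"rz": 0,"gripper": 0.65},
    {"dx": 0,"dy": 0,"dz": -0.02,"rx": 0,"ry": 0,"rz": 0,"gripper": 0.6},
    {"dx": 0,"dy": 0,"dz": -0.012,"rx": 0,"ry": 0,"rz": 0,"gripper": 0.6},
    {"dx": 0,"dy": 0,"dz": -0.003,"rx": 0,"ry": 0,"rz": 0,"gripper": 0.6},
    {"dx": 0,"dy": 0,"dz": 0,"rx": 0,"ry": 0,"rz": 0,"gripper": 0.6},
    {"dx": 0,"dy": 0,"dz": 0,"rx": 0,"ry": 0,"rz": 0,"gripper": 0.6},
    {"dx": 0,"dy": 0,"dz": 0,"rx": 0,"ry": 0,"rz": 0,"gripper": 0.6},
  ],
)

```text
t: 20.5
eef_pos: [439.0, -7.6, 13.8]
tcp_rot: [-1.57, -0.001, -1.182]
ft_force: [-0.2, -0.6, -0.0]
opening: 0.601
```

Request:
jog_arm(
  series=[
    {"dx": 0,"dy": 0,"dz": -0.001,"rx": 0,"ry": 0,"rz": 0,"gripper": 0.45},
    {"dx": 0,"dy": 0,"dz": 0,"rx": 0,"ry": 0,"rz": 0,"gripper": 0},
    {"dx": 0,"dy": 0,"dz": 0,"rx": 0,"ry": 0,"rz": 0,"gripper": 0},
    {"dx": 0,"dy": 0,"dz": 0,"rx": 0,"ry": 0,"rz": 0,"gripper": 0},
    {"dx": 0,"dy": 0,"dz": 0,"rx": 0,"ry": 0,"rz": 0,"gripper": 0},
    {"dx": 0,"dy": 0,"dz": 0.015,"rx": 0,"ry": 0,"rz": 0,"gripper": 0},
    {"dx": 0,"dy": 0,"dz": 0.03,"rx": 0,"ry": 0,"rz": 0,"gripper": 0},
    {"dx": 0,"dy": 0,"dz": 0.03,"rx": 0,"ry": 0,"rz": 0,"gripper": 0},
    {"dx": 0,"dy": 0,"dz": 0.015,"rx": 0,"ry": 0,"rz": 0,"gripper": 0},
  ],
)

```text
t: 21.4
eef_pos: [438.9, -7.5, 104.0]
tcp_rot: [-1.569, -0.001, -1.182]
ft_force: [-0.0, -0.1, -0.8]
opening: 0.418
```

Request:
jog_arm(
  series=[
    {"dx": 0.02,"dy": 0.002,"dz": 0,"rx": 0,"ry": 0,"rz": 0,"gripper": 0},
    {"dx": 0.036,"dy": 0.003,"dz": 0,"rx": 0,"ry": 0,"rz": 0,"gripper": 0},
    {"dx": 0.036,"dy": 0.003,"dz": 0,"rx": 0,"ry": 0,"rz": 0,"gripper": 0},
    {"dx": 0.036,"dy": 0.003,"dz": 0,"rx": 0,"ry": 0,"rz": 0,"gripper": 0},
    {"dx": 0.036,"dy": 0.003,"dz": 0,"rx": 0,"ry": 0,"rz": 0,"gripper": 0},
    {"dx": 0.036,"dy": 0.003,"dz": 0,"rx": 0,"ry": 0,"rz": 0,"gripper": 0},
    {"dx": 0.016,"dy": 0.001,"dz": -0.02,"rx": 0,"ry": 0,"rz": 0,"gripper": 0},
    {"dx": 0,"dy": 0,"dz": -0.03,"rx": 0,"ry": 0,"rz": 0,"gripper": 0},
    {"dx": 0,"dy": 0,"dz": -0.02,"rx": 0,"ry": 0,"rz": 0,"gripper": 0},
    {"dx": 0,"dy": 0,"dz": -0.008,"rx": 0,"ry": 0,"rz": 0,"gripper": 0},
    {"dx": 0,"dy": 0,"dz": 0,"rx": 0,"ry": 0,"rz": 0,"gripper": 0},
    {"dx": 0,"dy": 0,"dz": 0,"rx": 0,"ry": 0,"rz": 0,"gripper": 0},
  ],
)

```text
t: 22.6
eef_pos: [654.9, 10.5, 24.9]
tcp_rot: [-1.57, -0.0, -1.182]
ft_force: [0.2, -0.0, -1.2]
opening: 0.416
```

Request:
jog_arm(
  series=[
    {"dx": 0,"dy": 0,"dz": -0.004,"rx": 0,"ry": 0,"rz": 0,"gripper": 0},
    {"dx": 0,"dy": 0,"dz": -0.002,"rx": 0,"ry": 0,"rz": 0,"gripper": 0},
    {"dx": 0,"dy": 0,"dz": 0,"rx": 0,"ry": 0,"rz": 0,"gripper": 0},
    {"dx": 0,"dy": 0,"dz": 0,"rx": 0,"ry": 0,"rz": 0,"gripper": 0},
  ],
)

```text
t: 23.0
eef_pos: [654.6, 10.5, 18.4]
tcp_rot: [-1.57, -0.0, -1.182]
ft_force: [0.7, -0.2, -0.9]
opening: 0.419
```

Request:
jog_arm(
  series=[
    {"dx": 0,"dy": 0,"dz": 0,"rx": 0,"ry": 0,"rz": 0,"gripper": 0.47},
    {"dx": 0,"dy": 0,"dz": 0,"rx": 0,"ry": 0,"rz": 0,"gripper": 0.55},
    {"dx": 0,"dy": 0,"dz": 0,"rx": 0,"ry": 0,"rz": 0,"gripper": 0.58},
    {"dx": 0,"dy": 0,"dz": 0,"rx": 0,"ry": 0,"rz": 0,"gripper": 0.58},
    {"dx": 0,"dy": 0,"dz": 0.01,"rx": 0,"ry": 0,"rz": 0,"gripper": 0.58},
    {"dx": 0,"dy": 0,"dz": 0.03,"rx": 0,"ry": 0,"rz": 0,"gripper": 0.58},
    {"dx": 0,"dy": 0,"dz": 0.04,"rx": 0,"ry": 0,"rz": 0,"gripper": 0.7},
    {"dx": 0,"dy": 0,"dz": 0.04,"rx": 0,"ry": 0,"rz": 0,"gripper": 0.7},
  ],
)

```text
t: 23.8
eef_pos: [654.3, 10.6, 140.0]
tcp_rot: [-1.571, 0.0, -1.182]
ft_force: [0.7, -0.3, -0.1]
opening: 0.674
```

Request:
jog_arm(
  series=[
    {"dx": -0.016,"dy": 0.01,"dz": 0,"rx": 0,"ry": 0,"rz": 0,"gripper": 0.7},
    {"dx": -0.032,"dy": 0.02,"dz": 0,"rx": 0,"ry": 0,"rz": 0,"gripper": 0.7},
    {"dx": -0.032,"dy": 0.02,"dz": 0,"rx": 0,"ry": 0,"rz": 0,"gripper": 0.7},
    {"dx": -0.032,"dy": 0.02,"dz": 0,"rx": 0,"ry": 0,"rz": 0,"gripper": 0.7},
    {"dx": -0.032,"dy": 0.02,"dz": 0,"rx": 0,"ry": 0,"rz": 0,"gripper": 0.7},
    {"dx": -0.032,"dy": 0.02,"dz": 0,"rx": 0,"ry": 0,"rz": 0,"gripper": 0.7},
    {"dx": -0.032,"dy": 0.02,"dz": 0,"rx": 0,"ry": 0,"rz": 0,"gripper": 0.7},
    {"dx": -0.014,"dy": 0.01,"dz": 0,"rx": 0,"ry": 0,"rz": 0,"gripper": 0.7},
    {"dx": 0,"dy": 0,"dz": 0,"rx": 0,"ry": 0,"rz": 0,"gripper": 0.7},
    {"dx": 0,"dy": 0,"dz": 0,"rx": 0,"ry": 0,"rz": 0,"gripper": 0.7},
    {"dx": 0,"dy": 0,"dz": 0,"rx": 0,"ry": 0,"rz": 0,"gripper": 0.7},
  ],
)

```text
t: 24.9
eef_pos: [433.8, 150.1, 138.3]
tcp_rot: [-1.57, -0.0, -1.183]
ft_force: [0.1, -0.8, -0.2]
opening: 0.703
```

```bash
python3 - <<'E'
from cell import env
import cv2
from h import *
s=env.state();print(s['t'],s['eef_pos'],s['tcp_rot'])
im=env.read_camera('wrist')[:,:,::-1];cv2.imwrite('pics/w9.png',im)
hsv=cv2.cvtColor(np.ascontiguousarray(im),cv2.COLOR_BGR2HSV)
m=cv2.inRange(hsv,(20,120,120),(35,255,255));m[225:]=0;c,_=cv2.findContours(m,0,1)
for c in sorted(c,key=cv2.contourArea)[-3:]:
    if cv2.contourArea(c)<100: continue
    pts=np.array([wray(env,s,p[0],12)[:2] for p in c],np.float32);print(c.mean((0,1)),cv2.minAreaRect(pts))
E
```

```text
24.9 [433.81975468 150.14913651 138.28620315] [-1.56984068e+00 -3.55840209e-04 -1.18301128e+00]
[252.23423423 187.52252252] ((432.71478271484375, 150.21839904785156), (42.50752258300781, 41.361900329589844), 22.201704025268555)
[480.60588235  30.26470588] ((654.9005126953125, 9.20025634765625), (49.56827163696289, 46.12215805053711), 22.219478607177734)
```

View pics/w9.png

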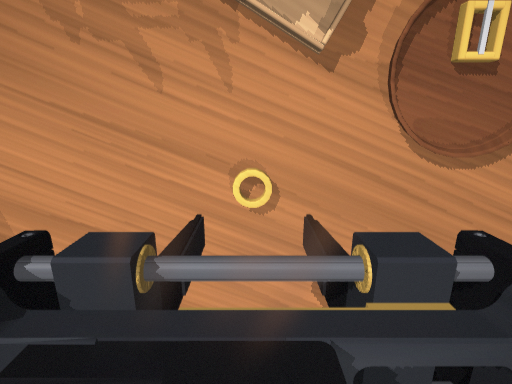

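The ring is centred between the fingers at (252,187). The buckle is in the dish at (481,30).

Request:
jog_arm(
  series=[
    {"dx": -0.001,"dy": 0,"dz": -0.02,"rx": 0,"ry": 0,"rz": 0,"gripper": 0.7},
    {"dx": 0,"dy": 0,"dz": -0.04,"rx": 0,"ry": 0,"rz": 0,"gripper": 0.65},
    {"dx": 0,"dy": 0,"dz": -0.035,"rx": 0,"ry": 0,"rz": 0,"gripper": 0.65},
    {"dx": 0,"dy": 0,"dz": -0.015,"rx": 0,"ry": 0,"rz": 0,"gripper": 0.62},
    {"dx": 0,"dy": 0,"dz": -0.01,"rx": 0,"ry": 0,"rz": 0,"gripper": 0.62},
    {"dx": 0,"dy": 0,"dz": -0.005,"rx": 0,"ry": 0,"rz": 0,"gripper": 0.62},
    {"dx": 0,"dy": 0,"dz": 0,"rx": 0,"ry": 0,"rz": 0,"gripper": 0.62},
    {"dx": 0,"dy": 0,"dz": 0,"rx": 0,"ry": 0,"rz": 0,"gripper": 0.62},
    {"dx": 0,"dy": 0,"dz": 0,"rx": 0,"ry": 0,"rz": 0,"gripper": 0.62},
  ],
)

```text
t: 25.85
eef_pos: [432.0, 150.6, 13.9]
tcp_rot: [-1.569, -0.0, -1.182]
ft_force: [-0.0, 0.3, -0.4]
opening: 0.622
```

Request:
jog_arm(
  series=[
    {"dx": 0,"dy": 0,"dz": 0,"rx": 0,"ry": 0,"rz": 0,"gripper": 0.5},
    {"dx": 0,"dy": 0,"dz": 0,"rx": 0,"ry": 0,"rz": 0,"gripper": 0},
    {"dx": 0,"dy": 0,"dz": 0,"rx": 0,"ry": 0,"rz": 0,"gripper": 0},
    {"dx": 0,"dy": 0,"dz": 0,"rx": 0,"ry": 0,"rz": 0,"gripper": 0},
    {"dx": 0,"dy": 0,"dz": 0,"rx": 0,"ry": 0,"rz": 0,"gripper": 0},
    {"dx": 0,"dy": 0,"dz": 0.015,"rx": 0,"ry": 0,"rz": 0,"gripper": 0},
    {"dx": 0,"dy": 0,"dz": 0.03,"rx": 0,"ry": 0,"rz": 0,"gripper": 0},
    {"dx": 0,"dy": 0,"dz": 0.03,"rx": 0,"ry": 0,"rz": 0,"gripper": 0},
    {"dx": 0,"dy": 0,"dz": 0.015,"rx": 0,"ry": 0,"rz": 0,"gripper": 0},
  ],
)

```text
t: 26.75
eef_pos: [431.9, 150.7, 105.1]
tcp_rot: [-1.569, -0.0, -1.182]
ft_force: [0.4, 0.5, -1.4]
opening: 0.451
```

Request:
jog_arm(
  series=[
    {"dx": 0.015,"dy": -0.016,"dz": 0,"rx": 0,"ry": 0,"rz": 0,"gripper": 0},
    {"dx": 0.027,"dy": -0.028,"dz": 0,"rx": 0,"ry": 0,"rz": 0,"gripper": 0},
    {"dx": 0.027,"dy": -0.028,"dz": 0,"rx": 0,"ry": 0,"rz": 0,"gripper": 0},
    {"dx": 0.027,"dy": -0.028,"dz": 0,"rx": 0,"ry": 0,"rz": 0,"gripper": 0},
    {"dx": 0.027,"dy": -0.028,"dz": 0,"rx": 0,"ry": 0,"rz": 0,"gripper": 0},
    {"dx": 0.027,"dy": -0.028,"dz": 0,"rx": 0,"ry": 0,"rz": 0,"gripper": 0},
    {"dx": 0.01,"dy": -0.01,"dz": -0.02,"rx": 0,"ry": 0,"rz": 0,"gripper": 0},
    {"dx": 0,"dy": 0,"dz": -0.03,"rx": 0,"ry": 0,"rz": 0,"gripper": 0},
    {"dx": 0,"dy": 0,"dz": -0.02,"rx": 0,"ry": 0,"rz": 0,"gripper": 0},
    {"dx": 0,"dy": 0,"dz": -0.008,"rx": 0,"ry": 0,"rz": 0,"gripper": 0},
    {"dx": 0,"dy": 0,"dz": 0,"rx": 0,"ry": 0,"rz": 0,"gripper": 0},
    {"dx": 0,"dy": 0,"dz": 0,"rx": 0,"ry": 0,"rz": 0,"gripper": 0},
  ],
)

```text
t: 27.95
eef_pos: [591.9, -15.4, 25.9]
tcp_rot: [-1.57, -0.001, -1.182]
ft_force: [0.8, 0.4, -0.3]
opening: 0.456
```

Request:
jog_arm(
  series=[
    {"dx": 0,"dy": 0,"dz": -0.004,"rx": 0,"ry": 0,"rz": 0,"gripper": 0},
    {"dx": 0,"dy": 0,"dz": -0.002,"rx": 0,"ry": 0,"rz": 0,"gripper": 0},
    {"dx": 0,"dy": 0,"dz": 0,"rx": 0,"ry": 0,"rz": 0,"gripper": 0},
    {"dx": 0,"dy": 0,"dz": 0,"rx": 0,"ry": 0,"rz": 0,"gripper": 0},
  ],
)

```text
t: 28.35
eef_pos: [591.6, -15.4, 19.4]
tcp_rot: [-1.571, -0.0, -1.182]
ft_force: [-0.3, 0.4, -0.7]
opening: 0.451
```

Release, then retreat up and back so the cameras see everything.

Request:
jog_arm(
  series=[
    {"dx": 0,"dy": 0,"dz": 0,"rx": 0,"ry": 0,"rz": 0,"gripper": 0.5},
    {"dx": 0,"dy": 0,"dz": 0,"rx": 0,"ry": 0,"rz": 0,"gripper": 0.58},
    {"dx": 0,"dy": 0,"dz": 0,"rx": 0,"ry": 0,"rz": 0,"gripper": 0.62},
    {"dx": 0,"dy": 0,"dz": 0,"rx": 0,"ry": 0,"rz": 0,"gripper": 0.62},
    {"dx": 0,"dy": 0,"dz": 0.01,"rx": 0,"ry": 0,"rz": 0,"gripper": 0.62},
    {"dx": 0,"dy": 0,"dz": 0.03,"rx": 0,"ry": 0,"rz": 0,"gripper": 0.62},
    {"dx": 0,"dy": 0,"dz": 0.04,"rx": 0,"ry": 0,"rz": 0,"gripper": 0.62},
    {"dx": 0,"dy": 0,"dz": 0.04,"rx": 0,"ry": 0,"rz": 0,"gripper": 0.7},
    {"dx": 0,"dy": 0,"dz": 0.04,"rx": 0,"ry": 0,"rz": 0,"gripper": 0.7},
    {"dx": 0,"dy": 0,"dz": 0.03,"rx": 0,"ry": 0,"rz": 0,"gripper": 0.7},
  ],
)

```text
t: 29.35
eef_pos: [591.6, -15.5, 212.6]
tcp_rot: [-1.568, -0.001, -1.182]
ft_force: [0.6, -0.0, -0.6]
opening: 0.697
```

Request:
jog_arm(
  series=[
    {"dx": -0.015,"dy": -0.01,"dz": 0,"rx": 0,"ry": 0,"rz": 0,"gripper": 0.7},
    {"dx": -0.025,"dy": -0.02,"dz": 0.01,"rx": 0,"ry": 0,"rz": 0,"gripper": 0.7},
    {"dx": -0.025,"dy": -0.035,"dz": 0.01,"rx": 0,"ry": 0,"rz": 0,"gripper": 0.7},
    {"dx": -0.025,"dy": -0.035,"dz": 0.01,"rx": 0,"ry": 0,"rz": 0,"gripper": 0.7},
    {"dx": -0.02,"dy": -0.035,"dz": 0.01,"rx": 0,"ry": 0,"rz": 0,"gripper": 0.7},
    {"dx": -0.015,"dy": -0.04,"dz": 0,"rx": 0,"ry": 0,"rz": 0,"gripper": 0.7},
    {"dx": -0.015,"dy": -0.04,"dz": 0,"rx": 0,"ry": 0,"rz": 0,"gripper": 0.7},
    {"dx": -0.015,"dy": -0.04,"dz": 0,"rx": 0,"ry": 0,"rz": 0,"gripper": 0.7},
    {"dx": -0.015,"dy": -0.04,"dz": 0,"rx": 0,"ry": 0,"rz": 0,"gripper": 0.7},
    {"dx": -0.015,"dy": -0.04,"dz": 0,"rx": 0,"ry": 0,"rz": 0,"gripper": 0.7},
    {"dx": 0,"dy": 0,"dz": 0,"rx": 0,"ry": 0,"rz": 0,"gripper": 0.7},
    {"dx": 0,"dy": 0,"dz": 0,"rx": 0,"ry": 0,"rz": 0,"gripper": 0.7},
  ],
)

```text
t: 30.55
eef_pos: [405.9, -350.9, 249.5]
tcp_rot: [-1.571, -0.0, -1.184]
ft_force: [0.0, -0.2, 0.8]
opening: 0.697
```

```bash
python3 - <<'E'
from cell import env
import cv2
s=env.state();print(s['t'],s['eef_pos'],s['ft_force'])
im=env.read_camera('top')[120:240,140:400,::-1];cv2.imwrite('pics/t10.png',cv2.resize(im,None,fx=3,fy=3,interpolation=cv2.INTER_CUBIC))
im=env.read_camera('side')[90:300,110:370,::-1];cv2.imwrite('pics/s10.png',cv2.resize(im,None,fx=2.8,fy=2.8,interpolation=cv2.INTER_CUBIC))
E
```

```text
30.55 [ 405.94614078 -350.87824353  249.49982977] [ 0.03861604 -0.22615893  0.76882029]
```

View pics/t10.png

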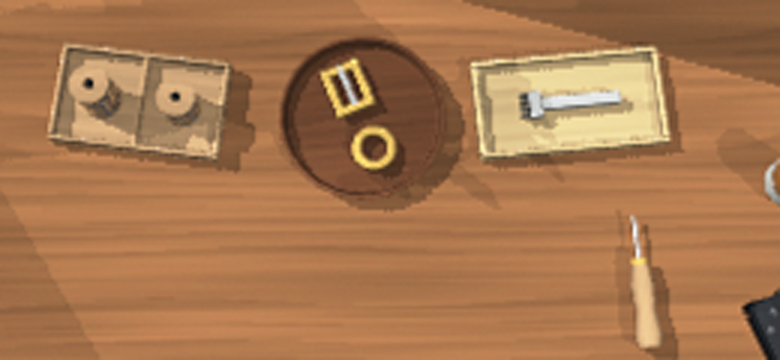

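View pics/s10.png

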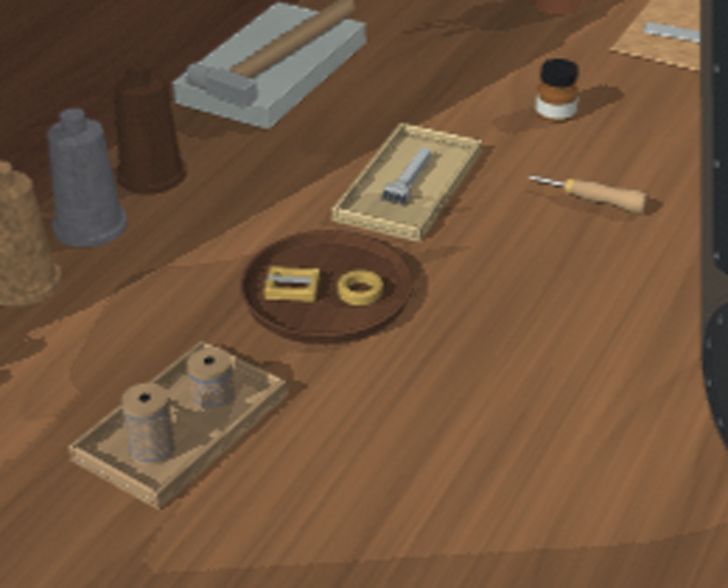

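The top and side views show both spools upright in their bays (top crop: 90,85 and 176,97). The buckle (347,88) and ring (374,148) are in the dish, the iron (570,101) lies in the tray, and the awl and jar look untouched. One numeric check before I hand in.

```bash
python3 - <<'E'
from cell import env
from h import *
it=env.camera_info('top')
def A(x,y,z): return ray(it,((x+.5)/3-.5+140,(y+.5)/3-.5+120),z)[:2]
def loc(p,c,a):
    d=p-np.array(c);y=np.array([np.cos(a),np.sin(a)]);x=np.array([y[1],-y[0]]);return (x@d).round(1),(y@d).round(1)
box=np.mean([A(*p,18) for p in [(66,46),(230,65),(217,157),(50,141)]],0);tray=np.mean([A(*p,16) for p in [(472,63),(656,48),(669,138),(484,157)]],0)
print(box,tray)
print('tall',loc(A(89,84,65),box,1.443),'short',loc(A(176,97,47),box,1.443))
t,h=A(620,97,19),A(525,104,19);print('iron',loc((t+h)/2,tray,1.656),np.arctan2(*(h-t)[::-1]))
for n,p in [('buckle',(347,88)),('ring',(374,148))]: print(n,np.hypot(*(A(*p,17)-[624,-2])))
print('awl tip',A(632,217,5),'jar visible only in side')
print(env.job_done())
E
```

```text
[640.12200607 216.50345168] [ 637.16761631 -214.78513008]
tall (np.float64(0.0), np.float64(41.1)) short (np.float64(1.7), np.float64(-39.8))
iron (np.float64(-0.3), np.float64(-1.5)) 1.6363927434834826
buckle 31.216145705186666
ring 36.19219006205448
awl tip [ 520.03671647 -273.28580172] jar visible only in side
the job is handed in; nothing more can be done
None
```

All five pieces are placed, the gripper let go of each one, and the job is handed in at about 31 s on the robot's clock. It reported no verdict.

| Piece | Where it sits (top camera, last check) | Limit |
|---|---|---|
| Tall spool | upright in its bay, 41 mm from the divider, 0 mm off the midline | 18–66 mm, within 30 mm |
| Short spool | upright in its bay, 40 mm from the divider, 2 mm off the midline | 18–66 mm, within 30 mm |
| Buckle | 31 mm from the dish centre | 62 mm |
| Ring | 36 mm from the dish centre | 62 mm |
| Pricking iron | flat in the tray, within 2 mm of its centre and about 0.02 rad of its length | 36 mm across, 42 mm along, 0.4 rad |

- **Awl and jar:** the awl tip measures within 1 mm of where it started. The jar was cut off in the final top picture, so I only checked by eye in the side view that it had not moved.
- **Clearance:** the arm finished about 250 mm up and clear of everything, with the wrist force near zero.
- **Refused calls:** my first two move calls were refused because rows were missing keys; nothing moved.
- **Disagreement:** the first side-camera reading of the tray centre was about 11 mm off the top view in y, probably from badly picked corners. I used the top and wrist readings, which agreed to about 3 mm.

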